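# Shut the terminal box cover and tuck its edge under the lip

## Task

Shut the sprung cover of the terminal box by pushing with the fingertips: fold it over and gently hold it down flat, push it on so that its front edge goes all the way home beneath the fixed lip, then let go so that the lip alone keeps it down. Do not grip or pinch the cover or touch the gasket on its underside, and leave the solder tin, the fuse tube and the pliers where they are.

Things in the scene. Friction and masses are not known exactly. Their poses are not given: they have to be found in the camera images.
- terminal_box: Low open grey plastic box fixed to the bench, 140 x 120 mm, walls 40 mm high, white terminals and relays inside. Origin: on the bench, 62 mm from the box's hinge end and 78 mm from its lip end, mid-width; +x points from the hinge side (nearer the robot) to the lip side, +z up. Its place and yaw differ from start to start.
- cover_hinge (a point): Centre of the hinge pin, 46 mm above the bench, 56 mm behind the box's origin when the pin is at the back of its slots; axis along the box's y. The pin's ends run in slotted steel lugs on the box's side walls (lug tops 56 mm above the bench, 55 to 60 mm either side of the middle).
- hinge_pin (a joint): Slide of hinge pin and cover in the slots along the box's +x, in m: 0 = back, 0.014 = fully forward (home); starts within 2 mm of the back. Takes about 9 N to move and stays where left. The cover comes down past the lip only with the pin within 3 mm of the back; further forward its edge lands on top of the lip.
- cover (a joint): Hinge angle of the cover, rad: 0 = flat down (stop), 1.2 to 1.55 = nearly upright, as it starts, 1.7 = open stop. A spring (0.15 N m per rad) pushes it open to about 1.4: about 3 N at the ledge hold it flat; let go untucked, it springs open. Tucked and let go, it rests at about 0.03 rad, its edge against the lip's underside.
- cover_ledge (a point): Foot of the ledge on the cover's outer (upper when shut) face, mid-width, 70 mm from the hinge axis, face 2 mm above the axis when flat. The ledge is 36 mm wide, 8 mm high: steep side to the hinge, ramps to the front and at both ends. A fingertip on the plate behind it can press the cover down and push it forward. Axes: x hinge to front edge, z out of the face. Cover: aluminium, 104 mm wide.
- cover_edge (a point): Middle of the front edge of the cover's tongue (60 mm wide, 4 mm thick, mid-thickness), 108 mm from the hinge axis. Flat down with the pin at the back it lies 4 mm short of the lip; home, 10 mm beneath it, its top 3.5 mm below the lip's underside.
- lip_edge (a point): Middle of the fixed lip's free edge, at its underside, 51.5 mm above the bench; box axes. The lip is a flat steel strip, 74 mm wide along y, 4 mm thick, on the box's end wall; it overhangs 14 mm from the wall towards the hinge.
- gasket: Black rubber sheet, 80 x 98 x 2.5 mm, on the underside (inside) of the cover; the fingers must not touch it (a touch over 1 N counts). Origin at the hinge axis.
- solder_tin: Round yellowish tin, 55 mm across, 21 mm high, loose on the bench; leave it alone. Origin: centre of its underside.
- fuse_tube: Brown-orange tube, 14 x 60 x 12 mm, lying loose on the bench; leave it alone. Origin: centre of its underside.
- pliers: Small red and blue handled pliers, 66 x 118 x 12 mm, lying loose beside the box; leave them alone. Origin: centre of the underside.

How it is judged:
At the end, for the whole second after the job is handed in: The cover lies down (under 0.07 rad) and still, the hinge pin is at least 10 of its 14 mm forward, the cover's edge is at least 6 mm in beneath the lip, and tin, tube and pliers are within 15 mm of where they stood (value of joint cover below 0.07 rad and value of joint hinge_pin above 0.01 m and x of cover_edge in the frame of lip_edge above 0.006 m and z of cover_edge in the frame of lip_edge below 0 m and velocity of joint cover below 0.05 rad/s and distance of each of solder_tin, fuse_tube, pliers from where it was at the start of the episode below 0.015 m); the robot touches nothing.
It fails at once if the gasket on the underside was touched (cover gripped or pinched) (contact force between the fingers and gasket above 1 N).
It fails at once if the box or its cover was pushed roughly (over 80 N) (contact force between the fingers and terminal_box above 80 N).
It fails at once if a bystander was moved or lifted (distance of any of solder_tin, fuse_tube, pliers from where it was at the start of the episode above 0.02 m).
It also fails if it takes over 38 s, if anything falls off the work surface, if the arm or the gripper's body presses on something with over 40 N, if the wrist force passes 120 N, or if a joint passes its speed limit or range.

## Robot

A 7-joint arm with a two-finger parallel gripper is mounted at the origin on a cart in front of the work surface, level with it; the furniture and walls round the work are solid. World frame = base frame: x ahead of the robot, y to its left, z up, the work surface at z = 0. Lengths are in m, angles in rad, forces in N, time in s.
With the tool pointing down it reaches from about 0.425 to 0.875 m from the base axis. Payload 9.9 kg.
Tool frame: the origin (TCP) lies at the very end of the fingers, on their centre line; the grasp point (between the pads) lies 19 mm behind it; z points along the fingers, y is the line along which they close (so a half turn about z gives the same grasp; the last joint's range is limited). The gripper opens to 85 mm and grips with 20 to 120 N. Pads are 22 mm wide; open, the fingers measure 114 mm over their backs; the gripper's body (76 mm by 85 mm) begins 54 mm behind the grasp point. The pads swing forward as they close: fully open they stand 13 mm farther back than shut.
Start: joints at [-1.259, 0.576, 0.025, 1.437, -0.015, 1.129, -0.057], TCP at [0.26, 0.623, 0.231] pointing down, gripper open.
Joint ranges: [-2.76, 2.76], [-0.34, 2.15], [-1.52, 1.57], [0.19, 2.46], [-1.09, 4.23], [0.17, 1.99], [-2.82, 2.82]. Speed limits (rad/s): [2.22, 2.22, 3.01, 3.01, 3.14, 3.14, 3.14].

## Interface

Orientations are given as a unit quaternion [x, y, z, w].
In Python, from cell import r gives the robot as it stands.
- The arm moves only by the tool servo_tool, never from a script. Its argument "increments" is a list of rows, each a list of 7 numbers: the shift along the tool's x, y, z in units of 25 mm (1.0 is 25 mm), then the turn, a rotation vector about the tool's x, y, z in units of 6 degrees (1.0 is 6 degrees), then the opening, from -1 (shut) to 1 (fully open). In form: [[x, y, z, ax, ay, az, claw], ...]. A call has 1 to 5 rows; each row shifts and turns the commanded pose from where the row before left it, along the tool's axes as they then stand; what a row does not reach is not made up. A row lasts 1/10 s, in which the tool goes at most 50 mm and 8.59 degrees, less where a joint would pass 70% of its speed; a pose out of reach is approached as far as the arm can. A call is refused whole if a number of a shift passes 1 or a number of a turn 1, either way. A call with a gripper value outside its range is refused whole. The fingers move at their own pace and stop on an object; "force" is the grip in N (left out, the last holds). Time passes only in rows, so rows that do not move let the fingers close. It gives the time, the measured TCP pose, the force, the opening and the grip force at its end, in the units of the state.
- r.observe(): the state, without advancing time (a new reading comes with each control period).
- r.read_camera(name): name is "scene" or "top" or "wrist"; returns a dict with "pixels" (400x640x3 uint8, blue, green, red), "fx", "fy", "cx", "cy" (pixels), "extrinsics" (4x4, takes a point from camera to world coordinates); the wrist camera has in their place "mount" (4x4, takes a point from camera to tool coordinates, whose origin is the TCP and whose axes are the flange's). Camera axes: x right, y down, z forward; pixel columns grow to the right and rows downward; lengths in m; the calibration is good to about 2 mm. A picture is of the moment at which its call begins: read the wrist's pose just before it. There is no depth.
- r.close_job(): hands the job in; it is judged then, once.
The state is a dict: "t": time; "joint_positions": joint angles; "qd": joint speeds; "joint_efforts": joint torques, N m; "position": TCP position; "tcp_rot": TCP orientation; "ft_force": force on the tool from outside, world axes, zero at the start; "torque": the same for the moment, N m; "width": finger opening in m; "gripper_force": force on a finger pad.
Only numpy, scipy, OpenCV 4.12 (cv2) and the standard library are available. Lean on these libraries where they do the work, as an engineer would, in place of code of your own. Each camera call takes 0.05 s, during which the arm holds its last target. There are 200 camera calls.

## Working session

There is one attempt and no reset: what is moved stays moved. The work goes in short steps, Python scripts to look and compute and a tool call to move; the robot and the scene stay as the last step left them, time stands still between calls to the robot, and variables do not carry over. Pictures are saved under pics/ and viewed, at most 10 in all, crops included, and the job is handed in when it is done.

Besides the shell and the picture viewer there is one more tool, called after "Emit:" in YAML: its name, and indented under it one key for each argument. servo_tool: Moves the arm, as the interface text tells. Its arguments: {"type":"object","properties":{"increments":{"type":"array"},"force":{"type":"number"}},"required":["increments"]}

```bash
mkdir -p pics; ls; python3 - <<'E'
from cell import r
import cv2,numpy as np
s=r.observe();print(s)
for n in("scene","top"):
    c=r.read_camera(n);cv2.imwrite(f"pics/{n}0.png",c["pixels"]);print(n,c["fx"],c["fy"],c["cx"],c["cy"],np.round(c["extrinsics"],4).tolist())
E
```

```text
pics
{'t': 0.0, 'joint_positions': array([-1.25879978,  0.57651874,  0.02479819,  1.43795312, -0.01496056,
        1.12899789, -0.05654291]), 'qd': array([-0.00297601, -0.00193389, -0.00033638, -0.00126111, -0.00093398,
        0.00032591,  0.00027593]), 'joint_efforts': array([ 3.37355286e-04, -7.65765524e+01,  2.25075737e+00, -2.85951734e+01,
        1.55309594e-02,  1.31131164e-02, -3.23767347e-05]), 'position': array([0.26004157, 0.62238314, 0.23043471]), 'tcp_rot': array([ 1.96586456e-01,  9.80486129e-01, -8.38397932e-04, -1.17488234e-04]), 'ft_force': array([0.00634994, 0.37328315, 0.13897027]), 'torque': array([-0.00802949, -0.00869988, -0.05006889]), 'gripper_force': 0.0, 'width': 0.08545616773859323}
scene 360.8772968489416 360.8772968489416 318.9714558758368 201.32053295968663 [[0.6165, -0.4777, 0.6259, -0.0071], [-0.7872, -0.3619, 0.4993, -0.4152], [-0.012, -0.8005, -0.5992, 0.5877], [0.0, 0.0, 0.0, 1.0]]
top 494.2582150537428 494.2582150537428 315.52764300718474 204.20267615472636 [[0.0099, -0.9851, 0.1719, 0.3567], [-0.9997, -0.0132, -0.0182, 0.0237], [0.0202, -0.1717, -0.9849, 1.0448], [0.0, 0.0, 0.0, 1.0]]
```

View pics/scene0.png

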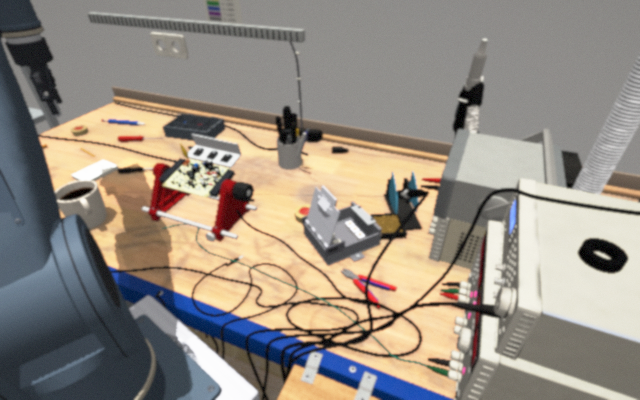

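View pics/top0.png

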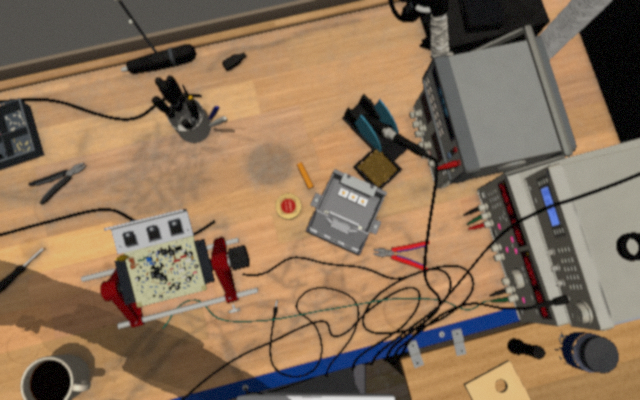

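The top view shows the box at about (345,212) px, the tin at (289,206), the tube at (305,175) and the pliers at (402,252). I'll enlarge it to get the corners.

```bash
python3 - <<'E'
import cv2,numpy as np
a=cv2.imread("pics/top0.png")[150:275,265:440];b=cv2.imread("pics/scene0.png")[170:275,285:410]
cv2.imwrite("pics/c1.png",cv2.resize(a,None,fx=4.5,fy=4.5,interpolation=cv2.INTER_CUBIC))
cv2.imwrite("pics/c2.png",cv2.resize(b,None,fx=5.6,fy=5.6,interpolation=cv2.INTER_CUBIC))
E
```

```text
(no output)
```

View pics/c1.png

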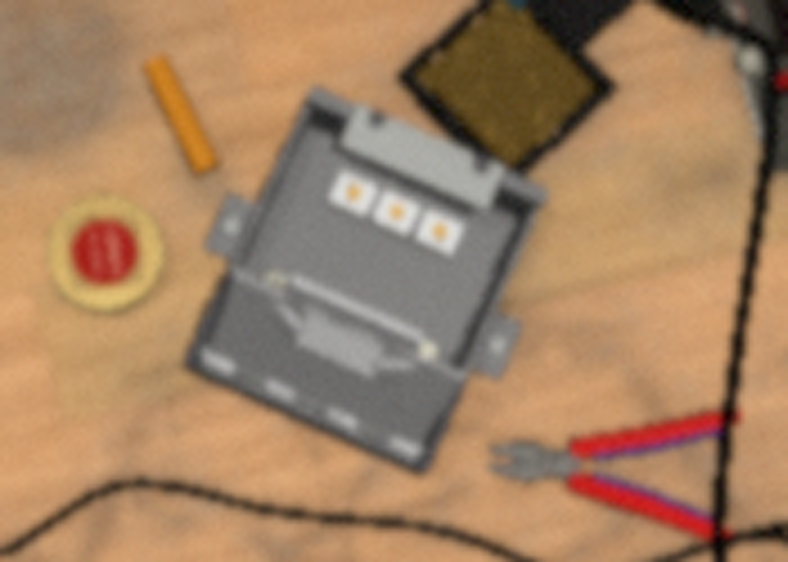

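View pics/c2.png

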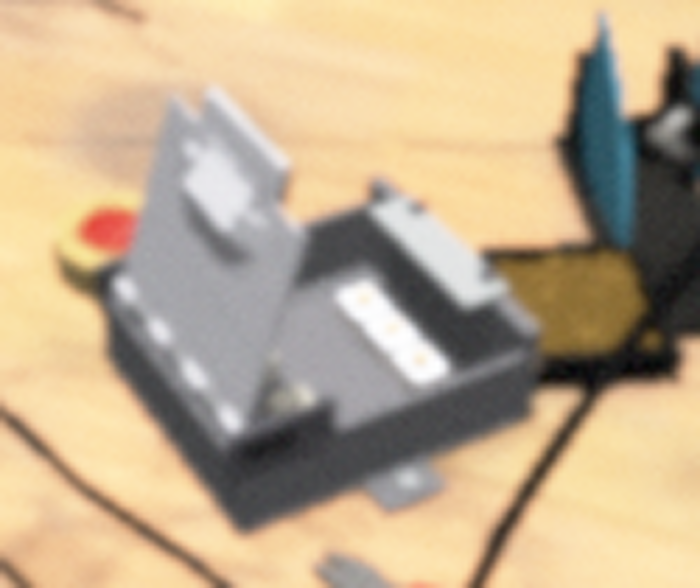

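The enlargements show the box corners, the lip and the cover's tongue. I'll fit the box pose, cover angle and pin slide to those pixels.

```bash
cat > geo.py <<'E'
import numpy as np
K={"scene":(360.877,318.97,201.32),"top":(494.258,315.53,204.20)}
T={"scene":np.array([[0.6165,-0.4777,0.6259,-0.0071],[-0.7872,-0.3619,0.4993,-0.4152],[-0.012,-0.8005,-0.5992,0.5877],[0,0,0,1]]),
"top":np.array([[0.0099,-0.9851,0.1719,0.3567],[-0.9997,-0.0132,-0.0182,0.0237],[0.0202,-0.1717,-0.9849,1.0448],[0,0,0,1]])}
def proj(c,p):
    q=T[c][:3,:3].T@(np.asarray(p)-T[c][:3,3]);f,cx,cy=K[c];return np.array([f*q[0]/q[2]+cx,f*q[1]/q[2]+cy])
def ray(c,uv,z):
    f,cx,cy=K[c];d=T[c][:3,:3]@np.array([(uv[0]-cx)/f,(uv[1]-cy)/f,1]);o=T[c][:3,3];return o+d*(z-o[2])/d[2]
def box(P,p): c,s=np.cos(P[2]),np.sin(P[2]);return np.array([P[0]+c*p[0]-s*p[1],P[1]+s*p[0]+c*p[1],p[2]])
def cov(P,d,y,z):
    t=P[3];return box(P,[-.056+P[4]+d*np.cos(t)-z*np.sin(t),y,.046+d*np.sin(t)+z*np.cos(t)])
E
python3 - <<'E'
from geo import *
from scipy.optimize import least_squares
t=lambda u,v:np.array([265+u/4.5,150+v/4.5]); s=lambda u,v:np.array([285+u/5.6,170+v/5.6])
B=[("top",t(315,92),(.078,.06,.04)),("top",t(543,197),(.078,-.06,.04)),("top",t(418,470),(-.062,-.06,.0)),("top",t(188,365),(-.062,.06,.0)),
("top",t(342,150),(.056,.037,.0555)),("top",t(490,208),(.056,-.037,.0555)),
("scene",s(245,530),(-.062,-.06,0)),("scene",s(530,412),(.078,-.06,0)),("scene",s(540,338),(.078,-.06,.04)),("scene",s(470,305),(.056,-.037,.0555)),("scene",s(370,208),(.056,.037,.0555))]
C=[("scene",s(210,90),(.108,.03,.002)),("scene",s(287,165),(.108,-.03,.002)),("top",t(285,280),(.108,.03,0)),("top",t(428,350),(.108,-.03,0))]
def f(P): return np.concatenate([proj(c,box(P,p))-u for c,u,p in B]+[proj(c,cov(P,*p))-u for c,u,p in C]+[[P[4]/.001-1]])
q=least_squares(f,[.52,0,-.3,1.35,.001],loss="soft_l1",x_scale=[.01,.01,.1,.1,.001])
P=q.x;print(np.round(P,4),np.degrees(P[2]));print(np.round(f(P)[:-1].reshape(-1,2),1).tolist())
np.save("P.npy",P)
for n,u,z in(("tin",t(106,253),.021),("tubeA",t(155,60),.012),("tubeB",t(205,168),.012),("plA",t(495,458),.01),("plB",t(735,415),.01),("plC",t(720,535),.01)):print(n,np.round(ray("top",u,z),3))
for n,p in(("edge",(.108,0,0)),("ledge",(.07,0,.002)),("hinge",(0,0,0))):print(n,np.round(cov(P,*p),4))
E
```

```text
[ 5.1150e-01 -5.7500e-02 -4.1270e-01  1.3075e+00  9.0000e-04] -23.64848565483458
[[-0.5, -1.3], [1.6, -1.3], [0.7, 0.9], [0.0, 1.0], [-0.1, -2.0], [0.1, -0.2], [-1.1, 1.9], [0.3, 1.4], [0.1, 1.8], [-0.8, -0.2], [-0.4, -0.4], [-1.8, -0.9], [-1.4, 0.2], [1.5, -0.3], [-0.3, -2.4]]
tin [0.53  0.061 0.021]
tubeA [0.626 0.04  0.012]
tubeB [0.573 0.016 0.012]
plA [ 0.438 -0.121  0.01 ]
plB [ 0.459 -0.234  0.01 ]
plC [ 0.403 -0.225  0.01 ]
edge [ 0.4868 -0.0467  0.1503]
ledge [ 0.4759 -0.042   0.1141]
hinge [ 0.461  -0.0354  0.046 ]
```

The fit residuals are about 1–2 px and the sizes agree. The tool x axis is already nearly the box's −x. I'll shut the fingers and carry the tool high over the bench to behind the cover.

Emit:
servo_tool:
  increments:
    - [-0.78,-1,0,0,0,0.15,-1]
    - [-0.78,-1,0,0,0,0,-1]
    - [-0.78,-1,0,0,0,0,-1]
    - [-0.78,-1,0,0,0,0,-1]
    - [-0.78,-1,0,0,0,0,-1]

```text
t: 0.6
position: [0.3002, 0.4679, 0.231]
tcp_rot: [0.204, 0.979, -0.0, -0.0]
ft_force: [0.0, 0.6, 0.1]
width: 0.012
gripper_force: 0.0
```

Emit:
servo_tool:
  increments:
    - [-0.78,-1,0,0,0,0,-1]
    - [-0.78,-1,0,0,0,0,-1]
    - [-0.78,-1,0,0,0,0,-1]
    - [-0.78,-1,0,0,0,0,-1]
    - [-0.78,-1,0,0,0,0,-1]

```text
t: 1.1
position: [0.3395, 0.3144, 0.2311]
tcp_rot: [0.204, 0.979, -0.0, -0.0]
ft_force: [0.7, -0.7, 0.3]
width: -0.0001
gripper_force: 0.0
```

Emit:
servo_tool:
  increments:
    - [-0.78,-1,0,0,0,0,-1]
    - [-0.78,-1,0,0,0,0,-1]
    - [-0.78,-1,0,0,0,0,-1]
    - [-0.78,-1,0,0,0,0,-1]
    - [-0.78,-1,0,0,0,0,-1]

```text
t: 1.6
position: [0.3788, 0.1609, 0.2312]
tcp_rot: [0.204, 0.979, -0.0, -0.0]
ft_force: [0.0, 0.3, -0.9]
width: -0.0001
gripper_force: 0.0
```

Emit:
servo_tool:
  increments:
    - [-0.85,-1,0,0,0,0,-1]
    - [-0.85,-1,0,0,0,0,-1]
    - [-0.85,-1,0,0,0,0,-1]
    - [-0.85,-1,0,0,0,0,-1]
    - [-0.85,-1,0,0,0,0,-1]

```text
t: 2.1
position: [0.4262, 0.0039, 0.2313]
tcp_rot: [0.204, 0.979, 0.0, -0.0]
ft_force: [-0.1, -0.3, -0.5]
width: 0.0006
gripper_force: 0.0
```

Emit:
servo_tool:
  increments:
    - [-0.85,-0.9,0,0,0,0,-1]
    - [0,0,0,0,0,0,-1]

```text
t: 2.3
position: [0.4374, -0.0278, 0.2313]
tcp_rot: [0.207, 0.978, -0.001, 0.0]
ft_force: [-0.3, 0.3, -1.2]
width: -0.0001
gripper_force: 0.0
```

```bash
python3 - <<'E'
from cell import r
import cv2,numpy as np
s=r.observe();c=r.read_camera("wrist");cv2.imwrite("pics/w0.png",c["pixels"])
np.savez("w0.npz",p=s["position"],q=s["tcp_rot"],m=c["mount"],k=[c["fx"],c["cx"],c["cy"]])
print(s["t"],s["position"],s["tcp_rot"],s["joint_positions"],np.round(c["mount"],4).tolist(),c["fx"],c["cx"],c["cy"])
E
```

```text
2.3 [ 0.43739703 -0.02776225  0.23132169] [ 2.06959302e-01  9.78349166e-01 -7.30636991e-04  4.71285834e-04] [-0.26574254  0.23301748  0.27589929  2.03316461 -0.07928066  0.88484115
  1.20716469] [[-0.0005, -0.9583, -0.2857, 0.0739], [1.0, -0.0004, -0.0006, -0.0009], [0.0005, -0.2857, 0.9583, -0.1428], [0.0, 0.0, 0.0, 1.0]] 283.9332025597749 325.8917258632513 198.66215391073234
```

View pics/w0.png

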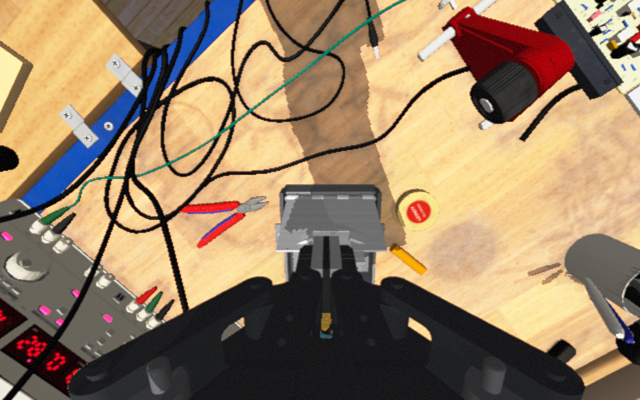

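The wrist view shows the cover upright, with its hinge-end corners at about (283,187) and (379,187) px. The fingertips are near (325,240), in line with the cover. I'll check this against the fitted pose.

```bash
python3 - <<'E'
from geo import *
import cv2
from scipy.spatial.transform import Rotation as R
w=np.load("w0.npz");P=np.load("P.npy");M=np.eye(4);M[:3,:3]=R.from_quat(w["q"]).as_matrix();M[:3,3]=w["p"];M=M@w["m"]
f,cx,cy=w["k"]
def pj(p): q=M[:3,:3].T@(p-M[:3,3]);return np.round([f*q[0]/q[2]+cx,f*q[1]/q[2]+cy],1)
for n,p in {"hL40":(-.062,.06,.04),"hR40":(-.062,-.06,.04),"hL0":(-.062,.06,0),"hR0":(-.062,-.06,0),"lugL":(-.056,.0575,.056),"lugR":(-.056,-.0575,.056),"lipL":(.078,.06,.04),"lipR":(.078,-.06,.04)}.items():print(n,pj(box(P,p)))
for n,p in {"tongL":(.108,.03,.002),"tongR":(.108,-.03,.002),"ledgeL":(.07,.018,.002),"ledgeR":(.07,-.018,.002),"c96L":(.096,.052,.002),"c96R":(.096,-.052,.002)}.items():print(n,pj(cov(P,*p)))
i=cv2.imread("pics/w0.png")[165:295,250:410];cv2.imwrite("pics/w0c.png",cv2.resize(i,None,fx=4.6,fy=4.6,interpolation=cv2.INTER_CUBIC))
x=R.from_quat(w["q"]).as_matrix();print(np.round(x,4));Rz=np.array([[np.cos(P[2]),np.sin(P[2])],[-np.sin(P[2]),np.cos(P[2])]]);print("tcp in box",Rz@(w["p"][:2]-P[:2]))
E
```

```text
hL40 [378.3 192. ]
hR40 [279.9 192.4]
hL0 [373.1 184.2]
hR0 [284.5 184.6]
lugL [378.3 200.6]
lugR [280.1 201. ]
lipL [373.3 291.3]
lipR [285.1 291.6]
tongL [364.4 261.9]
tongR [296.1 262.1]
ledgeL [347.9 234.5]
ledgeR [311.6 234.6]
c96L [386.9 252.4]
c96R [273.3 252.8]
[[-9.143e-01  4.050e-01  6.000e-04]
 [ 4.050e-01  9.143e-01 -1.600e-03]
 [-1.200e-03 -1.200e-03 -1.000e+00]]
tcp in box [-0.07978933 -0.00243852]
```

View pics/w0c.png

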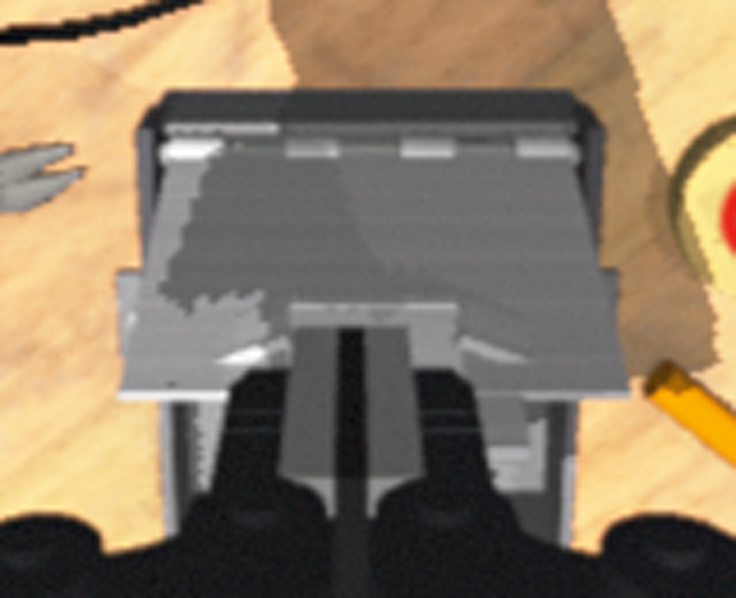

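The fit holds to within about 2 mm, and the fingers need to go about 3 mm to +y. I'll descend behind the cover.

Emit:
servo_tool:
  increments:
    - [0,0.14,1,0,0,0,-1]
    - [0,0,1,0,0,0,-1]
    - [0,0,1,0,0,0,-1]
    - [0,0,1,0,0,0,-1]
    - [0,0,1,0,0,0,-1]

```text
t: 2.85
position: [0.4377, -0.0194, 0.1053]
tcp_rot: [0.204, 0.979, 0.0, -0.0]
ft_force: [-0.1, 0.1, -0.6]
width: 0.0004
gripper_force: 0.0
```

Emit:
servo_tool:
  increments:
    - [0,0,0.7,0,0,0,-1]
    - [-0.4,0,0,0,0,0,-1]
    - [-0.4,0,0,0,0,0,-1]

```text
t: 3.15
position: [0.4571, -0.0283, 0.0891]
tcp_rot: [0.204, 0.979, 0.0, -0.0]
ft_force: [0.1, -0.3, 1.1]
width: 0.0003
gripper_force: 0.0
```

```bash
cat > st.py <<'E'
from geo import *
from cell import r
P=np.load("P.npy");c,s=np.cos(P[2]),np.sin(P[2]);A=np.array([[c,s],[-s,c]])
o=r.observe();b=A@(o["position"][:2]-P[:2]);f=A@o["ft_force"][:2]
print("t",o["t"],"tcp box",np.round(b*1e3,1),"z",round(o["position"][2]*1e3,1),"F box",np.round(f,1),round(o["ft_force"][2],1))
E
python3 st.py;python3 - <<'E'
from geo import *
P=[0,0,0,0,.001]
# corner target schedule -> TCP box x, z (front corner 11 mm ahead of TCP)
for th,d in zip([1.3,1.15,1,.85,.7,.55,.4,.25,.1,0],[.045,.047,.049,.051,.053,.055,.057,.058,.058,.058]):
    P[3]=th;p=cov(P,d,0,.002);print(th,round((p[0]-.011)*1e3,1),round(p[2]*1e3,1))
E
```

```text
t 3.15 tcp box [-61.5   4.9] z 89.1 F box [ 0.2 -0.2] 1.1
1.3 -55.9 89.9
1.15 -48.6 89.7
1 -41.2 88.3
0.85 -33.8 85.6
0.7 -26.8 81.7
0.55 -20.2 76.5
0.4 -14.3 70.0
0.25 -10.3 62.3
0.1 -8.5 53.8
0 -8.0 48.0
```

Emit:
servo_tool:
  increments:
    - [-0.25,-0.15,0,0,0,0,-1]
    - [-0.25,0,0,0,0,0,-1]
    - [-0.3,0,0.06,0,0,0,-1]
    - [-0.3,0,0.11,0,0,0,-1]

```text
t: 3.55
position: [0.4803, -0.0433, 0.0848]
tcp_rot: [0.204, 0.979, 0.0, -0.0]
ft_force: [-2.8, 0.1, 0.0]
width: 0.0001
gripper_force: 1.1
```

```bash
python3 st.py;python3 - <<'E'
from cell import r
import cv2
i=r.read_camera("scene")["pixels"][160:280,270:420];cv2.imwrite("pics/s1.png",cv2.resize(i,None,fx=4.5,fy=4.5,interpolation=cv2.INTER_CUBIC))
E
```

```text
t 3.55 tcp box [-34.2   0.5] z 84.8 F box [-2.6 -1. ] 0.0
```

View pics/s1.png

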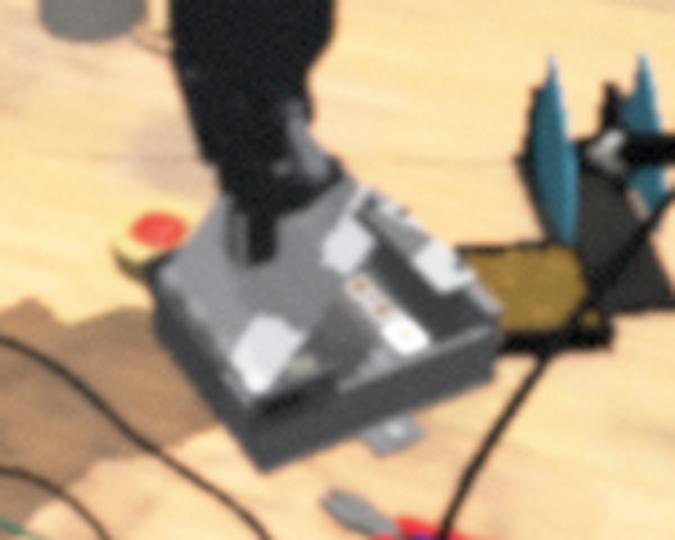

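The cover is folding, now about 0.85 rad, with the fingertips on the plate behind the ledge at about (250,240) in the crop. I'll keep following the arc.

Emit:
servo_tool:
  increments:
    - [-0.28,0,0.18,0,0,0,-1]
    - [-0.26,0,0.21,0,0,0,-1]
    - [-0.24,0,0.26,0,0,0,-1]
    - [-0.16,0,0.31,0,0,0,-1]
    - [0,0,0,0,0,0,-1]

```text
t: 4.1
position: [0.5022, -0.0528, 0.0595]
tcp_rot: [0.204, 0.979, -0.0, -0.0]
ft_force: [-0.7, 0.6, 1.4]
width: 0.0002
gripper_force: 1.0
```

```bash
python3 st.py
```

```text
t 4.1 tcp box [-10.4   0.6] z 59.5 F box [-0.9  0.3] 1.4
```

Emit:
servo_tool:
  increments:
    - [-0.06,0,0.2,0,0,0,-1]
    - [-0.02,0,0.16,0,0,0,-1]
    - [0,0,0.05,0,0,0,-1]
    - [0,0,0,0,0,0,-1]

```text
t: 4.5
position: [0.5037, -0.0534, 0.0503]
tcp_rot: [0.204, 0.979, -0.0, 0.0]
ft_force: [-1.5, 1.4, 1.8]
width: 0.0001
gripper_force: 1.3
```

```bash
python3 st.py
```

```text
t 4.5 tcp box [-8.8  0.6] z 50.3 F box [-2.   0.7] 1.8
```

Emit:
servo_tool:
  increments:
    - [0,0,0.05,0,0,0,-1]
    - [0,0,0.04,0,0,0,-1]
    - [0,0,0,0,0,0,-1]

```text
t: 4.8
position: [0.5038, -0.0535, 0.0482]
tcp_rot: [0.204, 0.979, -0.0, 0.0]
ft_force: [-0.5, -0.8, 2.8]
width: 0.0001
gripper_force: 1.7
```

```bash
python3 st.py
```

```text
t 4.8 tcp box [-8.7  0.6] z 48.2 F box [-0.1 -0.9] 2.8
```

Emit:
servo_tool:
  increments:
    - [0,0,0.03,0,0,0,-1]
    - [0,0,0,0,0,0,-1]

```text
t: 5.0
position: [0.5038, -0.0535, 0.0476]
tcp_rot: [0.204, 0.979, 0.0, 0.0]
ft_force: [-0.4, 0.7, 8.2]
width: 0.0001
gripper_force: 3.9
```

Emit:
servo_tool:
  increments:
    - [0,0,0.03,0,0,0,-1]
    - [0,0,0,0,0,0,-1]

```text
t: 5.2
position: [0.5038, -0.0534, 0.0471]
tcp_rot: [0.204, 0.979, 0.0, 0.0]
ft_force: [-1.5, 0.3, 13.3]
width: -0.0001
gripper_force: 6.5
```

The cover is flat at the stop (z = 47 mm, stiff contact). Next I'll slide forward to the ledge and push.

Emit:
servo_tool:
  increments:
    - [-0.12,0,-0.02,0,0,0,-1]
    - [-0.12,0,0,0,0,0,-1]
    - [-0.12,0,0,0,0,0,-1]
    - [-0.1,0,0,0,0,0,-1]

```text
t: 5.6
position: [0.5121, -0.0572, 0.0471]
tcp_rot: [0.204, 0.979, 0.0, -0.002]
ft_force: [-7.1, 3.9, 10.8]
width: -0.0003
gripper_force: 5.3
```

```bash
python3 st.py
```

```text
t 5.6 tcp box [0.5 0.5] z 47.1 F box [-8.1  0.7] 10.8
```

Emit:
servo_tool:
  increments:
    - [-0.1,0,0,0,0,0,-1]
    - [-0.1,0,0,0,0,0,-1]

```text
t: 5.8
position: [0.5163, -0.0591, 0.0469]
tcp_rot: [0.204, 0.979, 0.0, -0.002]
ft_force: [-7.7, 3.4, 10.5]
width: 0.0
gripper_force: 6.8
```

Emit:
servo_tool:
  increments:
    - [-0.1,0,0,0,0,0,-1]
    - [-0.1,0,0,0,0,0,-1]

```text
t: 6.0
position: [0.5206, -0.061, 0.0469]
tcp_rot: [0.204, 0.979, 0.0, -0.003]
ft_force: [-7.8, 3.1, 11.8]
width: 0.0001
gripper_force: 7.0
```

Emit:
servo_tool:
  increments:
    - [-0.1,0,0,0,0,0,-1]
    - [-0.1,0,0,0,0,0,-1]

```text
t: 6.2
position: [0.5252, -0.063, 0.0469]
tcp_rot: [0.204, 0.979, 0.0, -0.003]
ft_force: [-7.6, 4.5, 10.7]
width: -0.0002
gripper_force: 7.0
```

Emit:
servo_tool:
  increments:
    - [-0.08,0,0,0,0,0,-1]
    - [-0.08,0,0,0,0,0,-1]

```text
t: 6.4
position: [0.5274, -0.064, 0.0465]
tcp_rot: [0.204, 0.979, 0.0, -0.004]
ft_force: [-14.4, 6.8, 12.5]
width: -0.0
gripper_force: 10.5
```

```bash
python3 st.py
```

```text
t 6.4 tcp box [17.1  0.5] z 46.5 F box [-15.9   0.4] 12.5
```

Emit:
servo_tool:
  increments:
    - [-0.06,0,0,0,0,0,-1]
    - [-0.06,0,0,0,0,0,-1]
    - [0,0,0,0,0,0,-1]

```text
t: 6.7
position: [0.5275, -0.0641, 0.0461]
tcp_rot: [0.204, 0.979, 0.001, -0.007]
ft_force: [-18.3, 9.1, 16.6]
width: 0.0002
gripper_force: 14.4
```

```bash
python3 st.py
```

```text
t 6.7 tcp box [17.3  0.5] z 46.1 F box [-20.4   1. ] 16.6
```

It is at the end stop: 20 N with no further travel. I'll relax the push and lift off slowly so the lip takes the edge.

Emit:
servo_tool:
  increments:
    - [0.1,0,-0.04,0,0,0,-1]
    - [0.02,0,-0.08,0,0,0,-1]
    - [0,0,-0.1,0,0,0,-1]
    - [0,0,-0.1,0,0,0,-1]
    - [0,0,-0.15,0,0,0,-1]

```text
t: 7.2
position: [0.5282, -0.0646, 0.0574]
tcp_rot: [0.204, 0.979, -0.0, -0.003]
ft_force: [-0.5, -0.5, 0.4]
width: -0.0
gripper_force: 0.0
```

Emit:
servo_tool:
  increments:
    - [0,0,-0.4,0,0,0,-1]
    - [0,0,-1,0,0,0,-1]
    - [0,0,-1,0,0,0,-1]
    - [0,0,-1,0,0,0,-1]
    - [0,0,0,0,0,0,-1]

```text
t: 7.7
position: [0.5339, -0.0662, 0.1475]
tcp_rot: [0.205, 0.979, 0.0, 0.003]
ft_force: [0.3, -0.3, -0.4]
width: -0.0001
gripper_force: 0.0
```

```bash
python3 st.py;python3 - <<'E'
from cell import r
import cv2
i=r.read_camera("scene")["pixels"][160:280,270:420];cv2.imwrite("pics/s2.png",cv2.resize(i,None,fx=4.5,fy=4.5,interpolation=cv2.INTER_CUBIC))
E
```

```text
t 7.7 tcp box [24.   1.1] z 147.5 F box [ 0.4 -0.1] -0.4
```

View pics/s2.png

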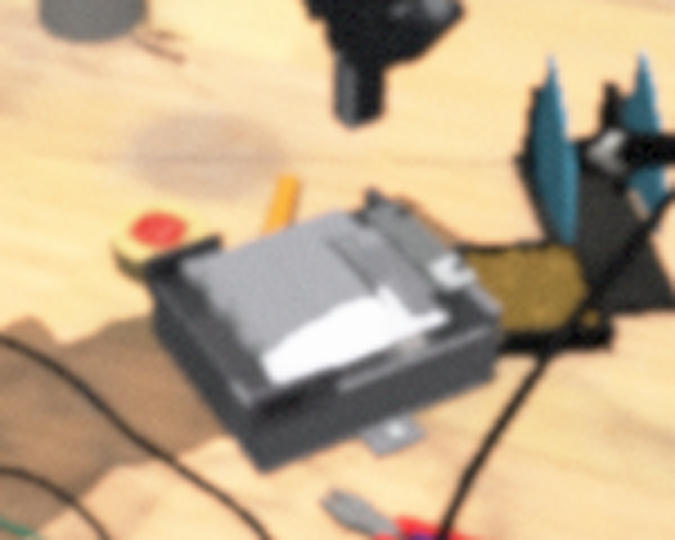

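The cover lies flat with its tongue under the lip at about (420,260) in the crop. The gripper is clear above it, and the tin, tube and pliers look undisturbed. I'll hand it in.

```bash
python3 -c "
from cell import r
print(r.close_job())"
```

```text
the job is handed in; nothing more can be done
None
```

The cover is shut: pushed forward to its end stop and held down by the lip alone in the last picture. The bystanders looked undisturbed, and I handed the job in at about 8 s; no verdict came back.

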